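# Screw the air elbow round to its arrow

### The job

Of the two brass fittings on the bench air outlets, take the elbow (the one with a single outlet; the other is a tee with two) and screw it further down, clockwise seen from above, until its outlet points along the arrow on its own base plate, then let go. Do not wind it well past the arrow, since backing off would spoil the seal, and leave the tee as it is.

Things in the scene. Friction and masses are not known exactly. Their poses are not given: they have to be found in the camera images.
- elbow_center (a point): Centre of the brass elbow's square body (28 x 28 mm, 36 to 80 mm above the table), on the vertical axis it turns about. x: along its one outlet (27 mm thick, ends 51 mm from the axis, level with this point), z up; flats to grip face +y, -y. It stands 40 to 75 degrees short of the arrow, turns stiffly (0.12 N m) at constant height, stays where left; it cannot come round the other way.
- arrow (a point): Tip of the dark arrow on the tab of the elbow's own fixed base plate (round, 104 mm across, 10 mm thick): 70 mm from the elbow's axis, 11 mm above the table. x points outward along the arrow, straight away from the elbow's axis; z up. The elbow's outlet shall point the same way.
- tee_outlet (a point): Mouth of one of the two opposite outlets of the brass tee, 58 mm above the table; x points outward along it, z up; the tee's axis lies 51 mm back along -x. Square body and base plate are like the elbow's; it stands lined up with its own arrow already. It would turn if pushed and shall not be turned.

How it is judged (in metres and radians):
At the end, for the whole second after the job is handed in: The elbow's outlet points along its base plate's arrow within 12 degrees (on the arrow's side, not opposite) and stays so after it is let go (angle between the x axis of elbow_center and the x axis of arrow, either way round below 0.21 rad and x of arrow in the frame of elbow_center above 0 m); the robot touches nothing.
It fails at once if the elbow is wound more than about 22 degrees past the arrow (y of arrow in the frame of elbow_center above 0.026 m).
It fails at once if the tee is turned by more than about 13 degrees (distance of tee_outlet from where it was at the start of the episode above 0.012 m).
It also fails if it takes over 32 s, if anything falls off the work surface, if the arm or the gripper's body presses on something with over 40 N, if the wrist force passes 120 N, or if a joint passes its speed limit or range.

### The arm

A 6-joint arm with a two-finger parallel gripper is mounted at the origin on a cart in front of the work surface, level with it; the furniture and walls round the work are solid. World frame = base frame: x ahead of the robot, y to its left, z up, the work surface at z = 0. Lengths are in mm, angles in rad, forces in N, time in s.
With the tool pointing down it reaches from about 325 to 1000 mm from the base axis. Payload 5.1 kg.
Tool frame: the origin (TCP) lies midway between the tips of the shut fingers; the grasp point (between the pads) lies 19 mm behind it (robot.tcp_to_grasp is the distance from the TCP to the grasp point, in mm); z points along the fingers, y is the line along which they close (so a half turn about z gives the same grasp; the last joint's range is limited). The gripper opens to 85 mm and grips with 20 to 120 N. Pads are 22 mm wide; open, the fingers measure 114 mm over their backs; the gripper's body (76 mm by 85 mm) begins 54 mm behind the grasp point. The pads swing forward as they close: fully open they stand 13 mm farther back than shut.
Start: joints at [-1.318, 0.124, 1.65, -0, 1.367, -0.083], TCP at [214.158, -613.694, 231.322] pointing down, gripper open.
Joint ranges: [-2.61, 2.61], [-1.02, 2.33], [0.03, 2.71], [-1.35, 4.49], [0.32, 2.68], [-2.91, 2.91]. Speed limits (rad/s): [2.57, 2.57, 3.14, 3.14, 3.14, 3.14].

### API

Orientations are given as a rotation vector (axis times angle).
In Python, from plant import robot gives the robot as it stands.
- The arm moves only by the shell command python3 -m handwheel 'ROWS' [FORCE]. ROWS is JSON, one flat list of numbers, 7 for each row, row after row: the shift along the world's x, y, z in mm, then the turn, a rotation vector about the world's x, y, z in degrees, then the closure in counts, from 0 (fully open) to 255 (shut). In form: [dx, dy, dz, rx, ry, rz, gripper, dx, dy, dz, rx, ry, rz, gripper, ...]. A call has 1 to 20 rows; each row is the pose to reach, as a shift and turn from the pose commanded when the call began; what a row does not reach only later rows make up. A row lasts 1/8 s, in which the tool goes at most 62.5 mm and 10.7 degrees, less where a joint would pass 70% of its speed; a pose out of reach is approached as far as the arm can. A call with a gripper value outside its range is refused whole. The fingers move at their own pace and stop on an object; FORCE is the grip in N (left out, the last holds). Time passes only in rows, so rows that repeat a pose let the fingers close. It gives the time, the measured TCP pose, the force, the opening and the grip force at its end, in the units of the state.
- robot.get_state(): the state, without advancing time (a new reading comes with each control period).
- robot.snapshot(name): name is "side" or "top"; returns a dict with "frame" (420x560x3 uint8, red, green, blue), "fx", "fy", "cx", "cy" (pixels), "R" (3x3) and "t" (3): a world point X has camera coordinates R X + t. Camera axes: x right, y down, z forward; pixel columns grow to the right and rows downward; lengths in mm; the calibration is good to about 2 mm. A picture is of the moment at which its call begins. There is no depth.
- robot.close_job(): hands the job in; it is judged then, once.
The state is a dict: "time": time; "qpos": joint angles; "dq": joint speeds; "effort": joint torques, N m; "eef_pos": TCP position; "orientation": TCP orientation; "force": force on the tool from outside, world axes, zero at the start; "ft_torque": the same for the moment, N m; "opening": finger opening in mm; "finger_force": force on a finger pad.
Only numpy, scipy, OpenCV 4.12 (cv2) and the standard library are available. Lean on these libraries where they do the work, as an engineer would, in place of code of your own. Each camera call takes 0.05 s, during which the arm holds its last target. There are 200 camera calls.

## Working session

There is one attempt and no reset: what is moved stays moved. The work goes in short steps, Python scripts to look and compute and a shell command to move; the robot and the scene stay as the last step left them, time stands still between calls to the robot, and variables do not carry over. Pictures are saved under pics/ and viewed, at most 10 in all, crops included, and the job is handed in when it is done.

```bash
mkdir -p pics; python3 - <<'E'
from plant import robot
import cv2,pickle
d={}
for n in("top","side"):
    s=robot.snapshot(n);d[n]=s;cv2.imwrite(f"pics/{n}0.png",s["frame"][:,:,::-1])
    print(n,s["fx"],s["cx"],s["cy"],(-s["R"].T@s["t"]).round())
pickle.dump(d,open("d0.pkl","wb"))
s=robot.get_state();print(s)
E
```

```text
top 444.9447419982837 273.9165835793815 200.51177939908393 [ 501.   -4. 1002.]
side 401.0574747864518 276.23179796017956 207.3171704326261 [389. 674. 616.]
{'time': 0.1, 'qpos': array([-1.31761243e+00,  1.24468721e-01,  1.65154028e+00,  4.72501278e-06,
        1.36748680e+00, -8.25876238e-02]), 'dq': array([-0.00171849, -0.00056834, -0.00576344,  0.00011764,  0.00024419,
        0.00029306]), 'effort': array([ 9.75689982e-04, -4.24935257e+01, -3.66654968e+01, -4.42315479e-05,
        3.94454939e-03, -2.33417859e-05]), 'eef_pos': array([ 214.01698736, -613.17524891,  230.15559509]), 'orientation': array([-3.09555295e+00, -5.24636106e-01,  2.47295303e-04]), 'force': array([ 0.52826443, -0.08499928, -0.34711901]), 'ft_torque': array([-0.00030171,  0.0011679 ,  0.00084692]), 'finger_force': 0.0, 'opening': 85.13688994460718}
```

View pics/top0.png

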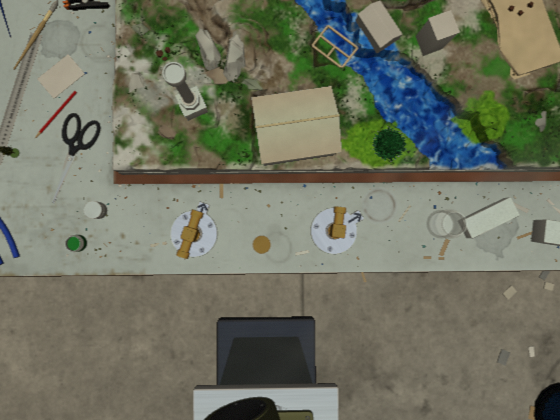

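View pics/side0.png

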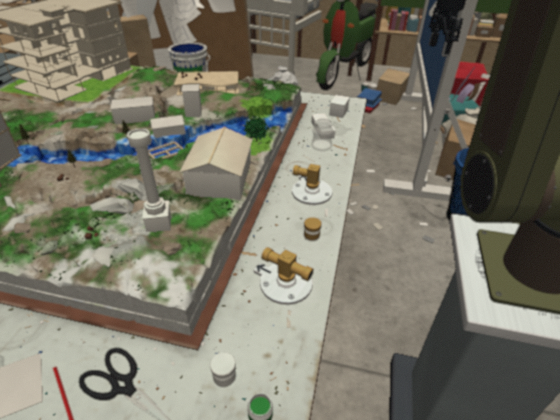

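The top view shows the tee at about (190,233) and the elbow at (337,230). The elbow's outlet points up to about (340,208), and its arrow tip is near (361,213). Next I'll measure these with masks.

```bash
cat > h.py <<'E'
import numpy as np,cv2
def ray(s,u,v,z):
    R,t=s["R"],s["t"];c=-R.T@t
    d=R.T@np.array([(u-s["cx"])/s["fx"],(v-s["cy"])/s["fy"],1])
    return c+d*(z-c[2])/d[2]
def proj(s,X):
    p=s["R"]@np.asarray(X,float)+s["t"];return np.array([s["fx"]*p[0]/p[2]+s["cx"],s["fy"]*p[1]/p[2]+s["cy"]])
def masks(s,x0,x1,y0,y1):
    hsv=cv2.cvtColor(s["frame"],cv2.COLOR_RGB2HSV)
    o=np.zeros(hsv.shape[:2],bool);o[y0:y1,x0:x1]=1
    br=o&(hsv[...,0]>8)&(hsv[...,0]<30)&(hsv[...,1]>110)
    bl=o&(hsv[...,0]>95)&(hsv[...,0]<130)&(hsv[...,1]>60)&(hsv[...,2]<150)
    wh=o&(hsv[...,2]>195)
    return br,bl,wh
E
python3 - <<'E'
from h import *
import pickle
d=pickle.load(open("d0.pkl","rb"));s=d["top"]
for nm,b in(("elbow",(305,375,200,262)),("tee",(160,225,195,265))):
    br,bl,wh=masks(s,*b)
    for k,m,z in(("brass",br,80),("arrow",bl,11)):
        v,u=np.nonzero(m);print(nm,k,len(u),u.min(),u.max(),v.min(),v.max())
        P=np.array([ray(s,a,c,z)[:2] for a,c in zip(u,v)])
        w=np.linalg.eigh(np.cov(P.T))[1][:,1]
        print("  mean",P.mean(0).round(1),"axis deg",np.degrees(np.arctan2(w[1],w[0])).round(1))
    n,l,st,c=cv2.connectedComponentsWithStats((wh|br).astype(np.uint8))
    i=1+st[1:,4].argmax();pts=np.argwhere(l==i)[:,::-1].astype(np.float32)
    print(nm,"plate",st[i],c[i],cv2.minEnclosingCircle(pts))
c=s["frame"][190:270,300:390,::-1];c2=s["frame"][190:270,150:240,::-1]
si=d["side"]["frame"][150:210,280:345,::-1]
big=lambda q,f:cv2.resize(q,None,fx=f,fy=f,interpolation=cv2.INTER_CUBIC)
cv2.imwrite("pics/c0.png",np.hstack([big(c,6)[:480],cv2.resize(big(si,4),(260,480))]))
E
```

```text
elbow brass 375 328 345 207 238
  mean [ 508.8 -152.8] axis deg 170.1Traceback (most recent call last):
  File "<stdin>", line 7, in <module>
    return umr_minimum(a, axis, None, out, keepdims, initial, where)
ValueError: zero-size array to reduction operation minimum which has no identity
```

```bash
python3 - <<'E'
from h import *
import pickle
d=pickle.load(open("d0.pkl","rb"));s=d["top"]
hsv=cv2.cvtColor(s["frame"],cv2.COLOR_RGB2HSV)
for nm,b in(("elbow",(346,368,205,226)),("tee",(195,212,198,216))):
    x0,x1,y0,y1=b
    m=np.zeros(hsv.shape[:2],bool);m[y0:y1,x0:x1]=1
    m&=(hsv[...,2]<150)&((hsv[...,0]>35)|(hsv[...,1]<90))
    v,u=np.nonzero(m)
    P=np.array([ray(s,a,c,11)[:2] for a,c in zip(u,v)]);w=np.linalg.eigh(np.cov(P.T))[1][:,1]
    print(nm,"arrow",len(u),u.min(),u.max(),v.min(),v.max(),P.mean(0).round(1),np.degrees(np.arctan2(w[1],w[0])).round(1))
for nm,b in(("elbow",(305,375,200,262)),("tee",(160,225,195,265))):
    br,bl,wh=masks(s,*b)
    n,l,st,c=cv2.connectedComponentsWithStats((wh|br).astype(np.uint8))
    i=1+st[1:,4].argmax();(cx,cy),r=cv2.minEnclosingCircle(np.argwhere(l==i)[:,::-1].astype(np.float32))
    print(nm,"plate",st[i],(cx,cy,r),ray(s,cx,cy,10).round(1))
    v,u=np.nonzero(br);P=np.array([ray(s,a,c,75)[:2] for a,c in zip(u,v)]);w=np.linalg.eigh(np.cov(P.T))[1][:,1]
    print("  brass",P.mean(0).round(1),np.degrees(np.arctan2(w[1],w[0])).round(1))
c=s["frame"][190:270,300:390,::-1]
si=d["side"]["frame"][150:210,280:345,::-1]
big=lambda q,a:cv2.resize(q,a,interpolation=cv2.INTER_CUBIC)
cv2.imwrite("pics/c0.png",np.hstack([big(c,(540,480)),big(si,(260,240)).repeat(2,0)]))
E
```

```text
elbow arrow 143 346 367 205 223 [ 530.3 -210.2] 118.2
tee arrow 101 195 210 200 215 [548.6 134.5] 48.9
elbow plate [328 207  18  32 375] (338.5, 222.5, 16.140111923217773) [ 512.2 -166.    10. ]
  brass [ 508.9 -153.6] 170.1
tee plate [177 210  26  49 552] (189.51683044433594, 233.78846740722656, 24.629350662231445) [490.2 165.4  10. ]
  brass [490.9 154.3] 160.9
```

View pics/c0.png

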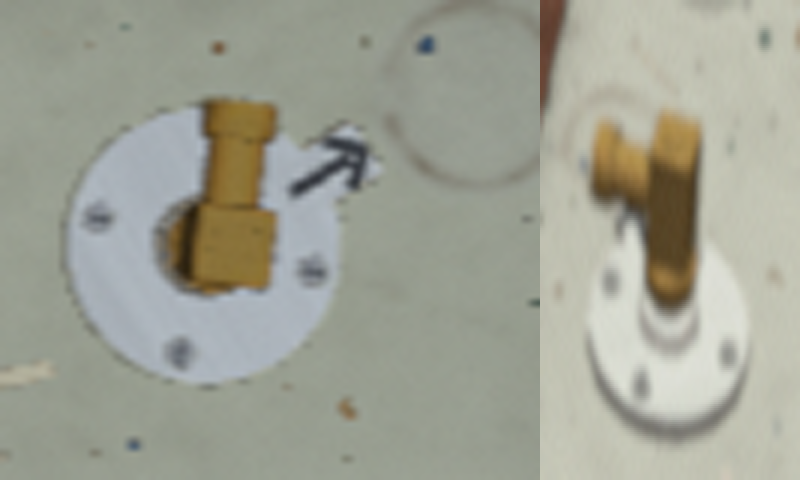

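The crop shows the following, in full-image pixels:
- **Plate centre:** about (333.8,230.4).
- **Body top centre:** about (339,231.2).
- **Body side edge:** from (332,237.3) to (333.3,223.8), which gives the outlet direction.
- **Arrow:** from (348.7,222.2) to its tip at (361.7,214.8).

```bash
python3 - <<'E'
from h import *
import pickle
from scipy.spatial.transform import Rotation as Ro
from plant import robot
s=pickle.load(open("d0.pkl","rb"))["top"]
f=lambda x,y,z:ray(s,300+x/6-.4,190+y/6-.4,z)[:2]
C1=f(203,242.5,10);C2=f(234,247,80);tip=f(370,149,11);tail=f(292,193,11)
a=lambda v:np.degrees(np.arctan2(v[1],v[0])).round(1)
print(C1,C2,tip,np.linalg.norm(tip-C1),a(tip-C1),a(tip-tail))
print("outlet",a(f(200,203,80)-f(192,284,80)),a(f(277,210,80)-f(270,291,80)),a(f(242,103,71)-C2),a(f(237,170,71)-C2))
# side view check
si=pickle.load(open("d0.pkl","rb"))["side"]
print("side plate",proj(si,[*C1,10]),proj(si,[*C2,80]))
st=robot.get_state();M=Ro.from_rotvec(st["orientation"]).as_matrix();print("tool y",a(M[:,1]),M[:,2].round(3),st["eef_pos"])
E
```

```text
[ 495.53682703 -154.36031633] [ 494.27095184 -154.42243568] [ 529.7028795  -217.18619968] 71.51510861829112 -61.5 -61.3
outlet -6.7 -6.1 -5.9 -6.4
side plate [311.1728108  189.78934271] [313.54740283 166.77875814]
tool y -70.8 [-0.     0.002 -1.   ] [ 214.01698736 -613.17524891  230.15559509]
```

```bash
python3 -m handwheel '[28,46,0,0,0,-2.5,0, 56,92,0,0,0,-5,0, 84,138,0,0,0,-7.5,0, 112,184,0,0,0,-10,0, 140,230,0,0,0,-13,0, 169,276,0,0,0,-15.5,0, 197,322,0,0,0,-18,0, 225,368,0,0,0,-20.5,0, 253,414,0,0,0,-23,0, 281,459,-30,0,0,-25.5,0, 281,459,-60,0,0,-25.5,0, 281,459,-60,0,0,-25.5,0, 281,459,-60,0,0,-25.5,0]' 40
python3 - <<'E'
from plant import robot
import cv2,numpy as np
s=robot.snapshot("side");cv2.imwrite("pics/s1.png",cv2.resize(s["frame"][60:240,200:440,::-1],None,fx=3,fy=3))
print(robot.get_state()["eef_pos"],robot.get_state()["qpos"])
E
```

```text
time: 1.72
eef_pos: [495.4, -155.2, 172.2]
orientation: [3.136, -0.173, 0.001]
force: [0.5, -0.9, 0.3]
opening: 84.9
finger_force: 0.0
[ 495.7104205  -155.56538558  172.86227284] [-4.07417692e-01 -1.24644639e-01  1.99900068e+00 -4.47331961e-05
  1.26496569e+00  1.27369375e+00]
```

View pics/s1.png

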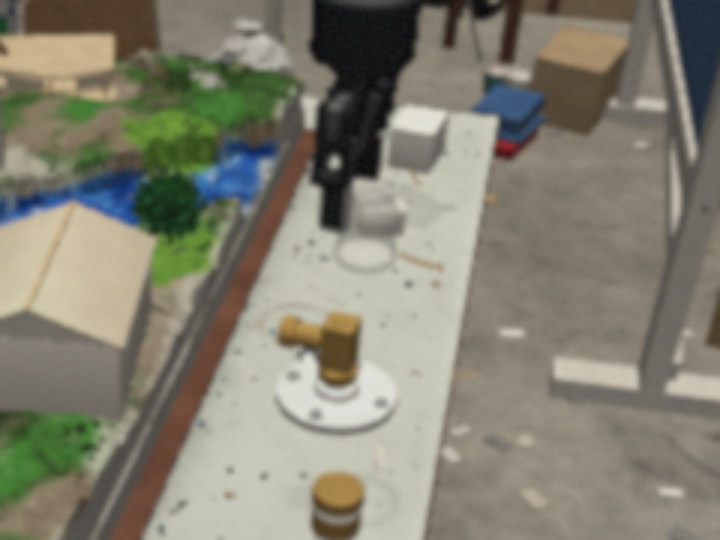

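The gripper is open above the elbow, with its fingers at crop (335,225) over the body at (340,340). I'll descend and close.

```bash
python3 -m handwheel '[0,0,-40,0,0,0,0, 0,0,-80,0,0,0,0, 0,0,-115,0,0,0,0, 0,0,-133,0,0,0,0, 0,0,-133,0,0,0,0, 0,0,-133,0,0,0,0, 0,0,-133,0,0,0,255, 0,0,-133,0,0,0,255, 0,0,-133,0,0,0,255, 0,0,-133,0,0,0,255, 0,0,-133,0,0,0,255, 0,0,-133,0,0,0,255, 0,0,-133,0,0,0,255, 0,0,-133,0,0,0,255]' 60
```

```text
time: 3.52
eef_pos: [495.4, -154.9, 38.9]
orientation: [3.137, -0.171, 0.0]
force: [-3.2, -0.9, 4.9]
opening: 27.5
finger_force: 59.4
```

```bash
python3 -m handwheel '[0,0,0,0,0,-5,255, 0,0,0,0,0,-10,255, 0,0,0,0,0,-15,255, 0,0,0,0,0,-20,255, 0,0,0,0,0,-25,255, 0,0,0,0,0,-30,255, 0,0,0,0,0,-35,255, 0,0,0,0,0,-40,255, 0,0,0,0,0,-45,255, 0,0,0,0,0,-50,255, 0,0,0,0,0,-53,255, 0,0,0,0,0,-55,255, 0,0,0,0,0,-55,255, 0,0,0,0,0,-55,255, 0,0,0,0,0,-55,255]'
python3 -c "
from plant import robot
from scipy.spatial.transform import Rotation as R
import numpy as np
s=robot.get_state();M=R.from_rotvec(s['orientation']).as_matrix();print(np.degrees(np.arctan2(M[1,1],M[0,1])),s['force'],s['ft_torque'],s['qpos'])"
```

```text
time: 5.4
eef_pos: [494.8, -155.7, 38.9]
orientation: [2.701, -1.6, -0.0]
force: [-4.7, -3.3, 6.2]
opening: 27.5
finger_force: 60.2
-151.27091145355675 [-4.6858275  -3.33898307  6.23452916] [-0.48018814  0.665155   -0.06998826] [-0.407283    0.04118152  2.08810745 -0.00228223  1.01266211  2.2341007 ]
```

```bash
python3 -m handwheel '[0,0,0,0,0,0,0, 0,0,0,0,0,0,0, 0,0,0,0,0,0,0, 0,0,0,0,0,0,0, 0,0,0,0,0,0,0, 0,0,20,0,0,0,0, 0,0,60,0,0,0,0, 0,0,100,0,0,0,0, 0,0,140,0,0,0,0, 0,-40,160,0,0,0,0, 0,-90,160,0,0,0,0, 0,-140,160,0,0,0,0, 0,-190,160,0,0,0,0, 0,-220,160,0,0,0,0, 0,-220,160,0,0,0,0, 0,-220,160,0,0,0,0]'
python3 - <<'E'
from plant import robot
import cv2
s=robot.snapshot("top");cv2.imwrite("pics/t2.png",cv2.resize(s["frame"][190:270,300:390,::-1],(540,480),interpolation=cv2.INTER_CUBIC))
E
```

```text
time: 7.4
eef_pos: [495.1, -374.0, 198.0]
orientation: [-2.703, 1.6, 0.001]
force: [0.2, 0.2, 0.2]
opening: 85.0
finger_force: 0.0
```

View pics/t2.png

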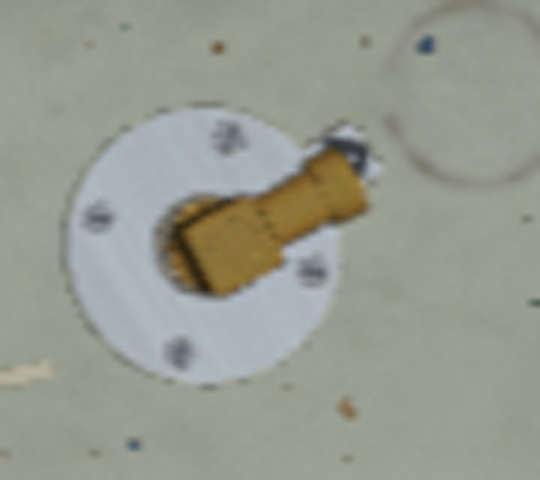

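The elbow now points along the arrow. Its body's lower edge runs from crop (215,297) to (283,263), and the outlet covers the arrow towards its tip at (370,149). That puts the outlet at about -61°, against -61.4° for the arrow.

```bash
python3 -c "
from plant import robot
print(robot.close_job())"
```

```text
the job is handed in; nothing more can be done
None
```

I screwed the elbow about 55° clockwise, so its outlet points along the arrow to within a few degrees by the last picture; I then let go, kept the gripper well clear of the tee, and handed the job in at about 7.5 s (no verdict was returned).

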